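# Step the heater test set up one click and start it

### The arm

A 7-joint arm with a two-finger parallel gripper is mounted at the origin on the work surface. World frame = base frame: x ahead of the robot, y to its left, z up, the work surface at z = 0. Lengths are in m, angles in rad, forces in N, time in s.
With the tool pointing down it reaches from about 0.425 to 0.975 m from the base axis. Payload 16.7 kg.
Tool frame: the origin (TCP) lies at the very end of the fingers, on their centre line; the grasp point (between the pads) lies 19 mm behind it; z points along the fingers, x is the direction in which the jaws open and shut, and the axes are right-handed (so a half turn about z gives the same grasp; the last joint's range is limited). The gripper opens to 85 mm and grips with 20 to 120 N. Pads are 22 mm wide; open, the fingers measure 114 mm over their backs; the gripper's body (76 mm by 85 mm) begins 54 mm behind the grasp point. The pads swing forward as they close: fully open they stand 13 mm farther back than shut.
Start: joints at [-1.317, 0.426, 0.074, 1.606, -0.034, 1.111, -0.067], TCP at [0.265, 0.621, 0.231] pointing down, gripper open.
Joint ranges: [-2.85, 2.85], [-0.5, 2.14], [-1.23, 1.37], [0.21, 2.46], [-1.02, 4.16], [0.16, 2.05], [-2.73, 2.73]. Speed limits (rad/s): [1.89, 1.89, 2.39, 2.39, 3.01, 3.01, 3.01].

### API

Orientations are given as a unit quaternion [x, y, z, w].
In Python, from rig import status, get_image, camera_model, bot gives the robot as it stands.
- The arm moves only by the shell command python3 -m creep 'ROWS' [FORCE]. ROWS is JSON, a list of rows, each a list of 7 numbers: the turn, a rotation vector about the tool's x, y, z in rad, then the shift along the tool's x, y, z in m, then the opening, from 0 (shut) to 1 (fully open). A call has 1 to 12 rows; each row shifts and turns the commanded pose from where the row before left it, along the tool's axes as they then stand; what a row does not reach is not made up. A row lasts 1/8 s, in which the tool goes at most 62.5 mm and 10.7 degrees, less where a joint would pass 70% of its speed; a pose out of reach is approached as far as the arm can. A call is refused whole if a number of a shift passes 0.0625 or a number of a turn 0.188, either way. A call with a gripper value outside its range is refused whole. The fingers move at their own pace and stop on an object; FORCE is the grip in N (left out, the last holds). Time passes only in rows, so rows that do not move let the fingers close. It gives the time, the measured TCP pose, the force and the opening at its end, in the units of the state.
- status.sense(): the state, without advancing time (a new reading comes with each control period).
- get_image(name): name is "scene" or "top" or "wrist"; returns the picture (400x640x3 uint8, red, green, blue); there is no depth.
- camera_model(name): a dict with "K" (3x3 intrinsics, pixels), "k1" (the pictures are not rectified: a ray, as slopes to the right and down, at radius r is drawn at 1 + k1 r^2 times it, then the intrinsics apply), "rvec" (rotation vector, rad) and "tvec" (3), from world to camera coordinates, as OpenCV has them. Camera axes: x right, y down, z forward; pixel columns grow to the right and rows downward; lengths in m; the calibration is good to about 2 mm. A picture is of the moment at which its call begins: read the wrist's pose just before it. camera_model takes no time and is no camera call; for the wrist camera it gives the pose at the moment of the call.
- bot.finish_job(): hands the job in, once; it reports no verdict.
The state is a dict: "time_s": time; "joint_pos": joint angles; "qvel": joint speeds; "joint_torque": joint torques, N m; "tool_pos": TCP position; "tcp_rot": TCP orientation; "wrist_force": force on the tool from outside, world axes, zero at the start; "torque": the same for the moment, N m; "grip_width": finger opening in m.
Only numpy, scipy, OpenCV 4.12 (cv2) and the standard library are available. Lean on these libraries where they do the work, as an engineer would, in place of code of your own. Each camera call takes 0.05 s, during which the arm holds its last target.

### The job

Step the heater test set up by one stage and start it: with a fingertip rubbing on the big knurled dial, turn it clockwise (seen from above) until it clicks into the very next position and no farther, then push the small flat start button all the way down and let it come back up. Do not grip the dial, do not press the mushroom-headed stop button, and pick up or push away none of the parts and tools that lie about.

Things in the scene. Friction and masses are not known exactly. Their poses are not given: they have to be found in the camera images.
- tester: the heater test set, fixed to the bench: a flat sheet-metal case 170 x 170, 90 high, origin at the centre of its underside, z up. In the middle of its top sits the big dial; three white marks on the panel, 30 degrees apart, lie on its +x side.
- dial (a joint): angle of the dial (rad), growing clockwise seen from above. Three click positions: 0, 0.524 and 1.047 (30 degrees apart); it starts at rest in the first or second, with stops just outside the first and last. Left free it springs to the nearest position: past halfway (0.262) it snaps on to the next. Getting over the hump takes up to about 0.15 N m (3 N along the rim).
- dial_center (a point): centre of the dial's flat top, on its upright axis, 120 above the bench. Black disc, diameter 110, 24 thick, knurled rim, too wide to pinch. Sprung: it gives 1 mm down at 6 N, bottoms 5 mm down at 11 N, and turns just as well while pressed. The top grips: a fingertip pressed on with 6 to 12 N about 40 from the axis and moved round turns it.
- dial_mark (a point): outer end of the flush white line on the dial's top, 50 from the axis; it turns with the dial. In the test set's frame the line points at +30 degrees from x (towards +y) at joint value 0, along x at 0.524, at -30 degrees at 1.047.
- start_button (a joint): travel of the start button (m): 0 up, 0.006 fully down, at about 5 N; it springs back by itself.
- start_button_top (a point): centre of the top of the start button: flat round steel cap, diameter 28, the smaller of the two buttons; its top is about 75 above the bench. It stands in the middle of a grey box 80 x 80, 55 high, fixed to the bench left or right of the test set. It moves straight down.
- stop_button (a joint): travel of the stop button (m): 0 up, 0.006 fully down. To be left alone.
- stop_button_top (a point): centre of the top of the stop button: grey mushroom head, diameter 46, on an equal grey box (80 x 80 x 55) on the other side of the test set; its top is 90 above the bench.
- insulator_a: white ceramic bobbin, diameter 22, height 30, standing loose on the test set's top, beside the dial in the corner (-64, +64) of the test set's frame; origin: centre of its underside. A bystander, to be left alone.
- insulator_b: white ceramic bobbin, diameter 22, height 30, standing on the bench; origin: centre of its underside. A bystander, to be left alone.
- screw_jar: clear jar with steel lid, diameter 48, height 60; origin: centre of its underside. A bystander, to be left alone.
- tape_roll: roll of black tape, outer diameter 90, hole 56, height 30, lying flat; origin: centre of its underside. A bystander, to be left alone.
- screwdriver: screwdriver lying on the bench, along its own x. A bystander, to be left alone.
- wrench: steel wrench lying on the bench, along its own x. A bystander, to be left alone.
- carton: small white carton, 70 x 100 x 45; origin: centre of its underside. A bystander, to be left alone.

How it is judged:
By the outcome, as a careful person would: the job done as asked, in the order asked, and still so for the second after the job is handed in, with the robot touching nothing.
It also fails if it takes over 45 s, if anything falls off the work surface, if the arm or the gripper's body presses on something with over 40 N, if the wrist force passes 120 N, or if a joint passes its speed limit or range.

## Working session

There is one attempt and no reset: what is moved stays moved. The work goes in short steps, Python scripts to look and compute and a shell command to move; the robot and the scene stay as the last step left them, time stands still between calls to the robot, and variables do not carry over. Pictures are saved under pics/ and viewed, and the job is handed in when it is done.

```bash
ls; mkdir -p pics; python3 - <<'E'
from rig import status, get_image, camera_model, bot
import cv2
print(status.sense())
for n in("scene","top"):
    cv2.imwrite(f"pics/{n}0.png",get_image(n)[:,:,::-1]); print(n,camera_model(n))
E
```

```text
pics
{'time_s': 0.0, 'joint_pos': array([-1.31746346,  0.42671489,  0.07382874,  1.60661047, -0.03412394,
        1.11078318, -0.06711258]), 'qvel': array([-2.35206940e-04, -4.41206935e-04, -7.12927555e-05,  9.39646834e-04,
       -7.35581135e-04, -1.82660762e-04,  1.83837598e-03]), 'joint_torque': array([ 1.37056537e-03, -9.49822712e+01,  3.76215577e+00, -4.63531709e+01,
        1.94173353e-02,  9.98928415e-03,  9.23628960e-06]), 'tool_pos': array([0.26446595, 0.62059411, 0.2306198 ]), 'tcp_rot': array([ 8.34283376e-01,  5.51335518e-01, -5.06996034e-04,  3.71835287e-04]), 'wrist_force': array([0.19875062, 0.16153801, 0.24422758]), 'torque': array([-0.00204528,  0.00501192,  0.07633542]), 'grip_width': 0.08548347998243398}
scene {'K': array([[368.56823333,   0.        , 317.11128622],
       [  0.        , 368.56823333, 202.22246945],
       [  0.        ,   0.        ,   1.        ]]), 'k1': 0.012985225024380114, 'rvec': array([ 1.59277017,  2.26691911, -0.61377235]), 'tvec': array([ 0.21644703, -0.41828067,  1.26075854])}
top {'K': array([[403.06535961,   0.        , 318.88471239],
       [  0.        , 403.06535961, 195.17567625],
       [  0.        ,   0.        ,   1.        ]]), 'k1': 0.03443942713743602, 'rvec': array([ 2.16477346, -2.11627155,  0.21738171]), 'tvec': array([-0.03846582,  0.59083127,  1.18927453])}
```

View pics/scene0.png

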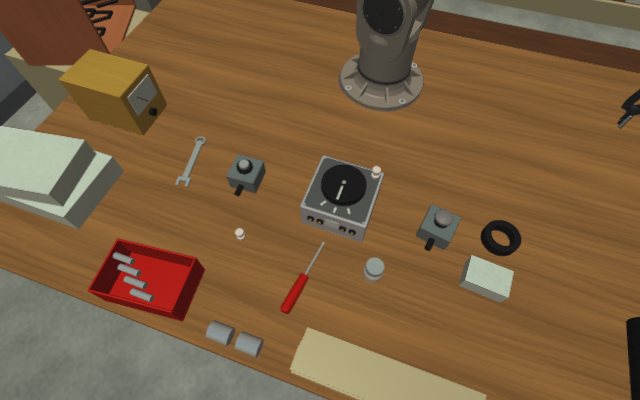

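View pics/top0.png

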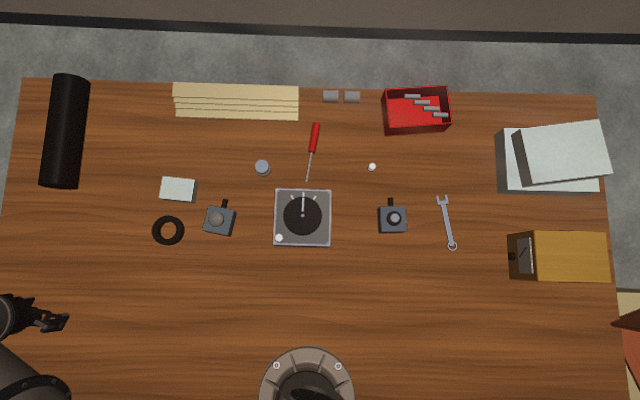

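The overhead view has the test set at about (302,217), grey boxes at (219,220) and (393,218), and the arm at left. I'll zoom in to read the dial and tell the two buttons apart.

```bash
python3 - <<'E'
import cv2,numpy as np
a=cv2.imread("pics/top0.png"); s=cv2.imread("pics/scene0.png")
r=lambda im,f:cv2.resize(im,None,fx=f,fy=f,interpolation=cv2.INTER_CUBIC)
p=np.zeros((600,800,3),np.uint8)
d=r(a[180:255,265:340],5.3); p[:d.shape[0],:d.shape[1]]=d
b=r(a[195:240,195:240],4.4); p[400:400+b.shape[0],:b.shape[1]]=b
b=r(a[195:240,372:417],4.4); p[400:400+b.shape[0],200:200+b.shape[1]]=b
d=r(s[150:240,295:390],4); p[:d.shape[0],400:400+d.shape[1]]=d
b=r(s[145:195,220:270],4); p[400:600,400:600]=b
b=r(s[200:250,412:462],4); p[400:600,600:800]=b
cv2.imwrite("pics/zoom0.png",p)
E
```

```text
(no output)
```

View pics/zoom0.png

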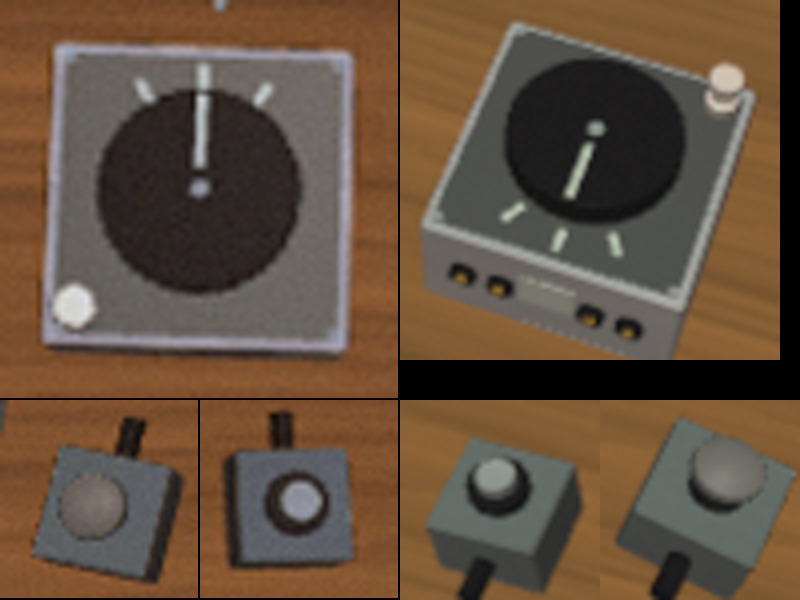

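The dial line points at the middle mark, so the dial is in the second position (0.524). The flat start button, a small steel cap, is on the right box (-y side). The mushroom stop is on the left. Next I'll localise them.

```bash
cat > h.py <<'E'
import cv2,numpy as np
from rig import status, get_image, camera_model, bot
def ray(n,uv,cm=None):
    m=cm or camera_model(n); 
    d=cv2.undistortPoints(np.array([[uv]],float),m["K"],np.array([m["k1"],0,0,0,0.]))[0,0]
    R=cv2.Rodrigues(np.array(m["rvec"]))[0]; c=-R.T@m["tvec"]; return c,R.T@np.array([d[0],d[1],1])
def plane(n,uv,z,cm=None):
    c,d=ray(n,uv,cm); return c+d*(z-c[2])/d[2]
def tri(a,b):
    A=np.zeros((3,3));y=np.zeros(3)
    for c,d in(a,b):
        d=d/np.linalg.norm(d);P=np.eye(3)-np.outer(d,d);A+=P;y+=P@c
    return np.linalg.solve(A,y)
E
python3 - <<'E'
from h import *
a=cv2.imread("pics/top0.png"); s=cv2.imread("pics/scene0.png")
def cen(im,x0,x1,y0,y1,lo,hi):
    g=cv2.cvtColor(im,cv2.COLOR_BGR2GRAY)[y0:y1,x0:x1]; m=((g>=lo)&(g<=hi)).astype(np.uint8)
    n,l,st,c=cv2.connectedComponentsWithStats(m)
    return [(c[i][0]+x0,c[i][1]+y0,st[i][4],st[i][2:4]) for i in range(1,n) if st[i][4]>2]
print("dial dark top",cen(a,278,328,190,244,0,60)); print("scene",cen(s,310,380,155,215,0,50))
print("bright top",cen(a,278,328,190,244,130,255)); print("scene",cen(s,310,380,155,220,120,255))
print("start",cen(a,380,408,204,232,120,255),cen(s,232,256,155,180,110,255))
print("startlo",cen(a,380,408,204,232,100,255))
E
```

```text
dial dark top [(np.float64(302.00916590284146), np.float64(216.16498625114573), np.int32(1091), array([39, 39], dtype=int32))]
scene [(np.float64(343.36543909348444), np.float64(184.68626062322946), np.int32(1412), array([45, 41], dtype=int32))]
bright top [(np.float64(311.969696969697), np.float64(190.03030303030303), np.int32(33), array([32,  2], dtype=int32)), (np.float64(302.92857142857144), np.float64(193.85714285714286), np.int32(14), array([3, 5], dtype=int32)), (np.float64(291.7), np.float64(196.4), np.int32(10), array([4, 4], dtype=int32)), (np.float64(314.38461538461536), np.float64(197.15384615384616), np.int32(13), array([4, 5], dtype=int32)), (np.float64(302.5), np.float64(204.0), np.int32(26), array([ 2, 13], dtype=int32)), (np.float64(302.3333333333333), np.float64(215.33333333333334), np.int32(3), array([2, 2], dtype=int32)), (np.float64(279.7368421052632), np.float64(237.10526315789474), np.int32(38), array([5, 9], dtype=int32)), (np.float64(282.5), np.float64(243.0), np.int32(10), array([10,  1], dtype=int32)), (np.float64(291.5), np.float64(243.0), np.int32(4), arr
[... 1067 characters left out ...]
int32)), (np.float64(334.3888888888889), np.float64(209.33333333333334), np.int32(18), array([4, 6], dtype=int32)), (np.float64(348.29411764705884), np.float64(210.64705882352942), np.int32(17), array([4, 6], dtype=int32))]
start [(np.float64(394.5), np.float64(217.5), np.int32(52), array([8, 8], dtype=int32))] [(np.float64(243.1969696969697), np.float64(163.13636363636363), np.int32(66), array([10,  9], dtype=int32))]
startlo [(np.float64(394.6551724137931), np.float64(217.5), np.int32(58), array([9, 8], dtype=int32)), (np.float64(405.4), np.float64(221.2), np.int32(5), array([2, 3], dtype=int32)), (np.float64(401.0), np.float64(224.33333333333334), np.int32(3), array([3, 2], dtype=int32))]
```

```bash
python3 - <<'E'
from h import *
P=lambda *a:print(*[np.round(x,4) if not isinstance(x,str) else x for x in a])
P("dial c",plane("top",(302.3,215.35),.12),plane("scene",(343.9,181.9),.12),tri(ray("top",(302.3,215.35)),ray("scene",(343.9,181.9))))
P("tick mid",plane("top",(302.93,193.86),.09),plane("scene",(334.4,209.3),.09))
P("tick L",plane("top",(291.7,196.4),.09),"R",plane("top",(314.4,197.2),.09))
P("line mid",plane("top",(302.5,204),.12),plane("scene",(339.4,192.2),.12))
P("start",plane("top",(394.5,217.5),.075),plane("scene",(243.2,163.1),.075),tri(ray("top",(394.5,217.5)),ray("scene",(243.2,163.1))))
P("stop",plane("top",(216.5,219),.09), "ins",plane("top",(279,238),.12),"jar",plane("top",(262,167),.06))
from scipy.spatial.transform import Rotation as R
q=status.sense()["tcp_rot"];P(R.from_quat(q).as_matrix())
E
```

```text
dial c [0.5193 0.0232 0.12  ] [0.5191 0.0264 0.12  ] [0.519  0.0248 0.1194]
tick mid [0.5877 0.0236 0.09  ] [0.5839 0.0248 0.09  ]
tick L [0.5791 0.0568 0.09  ] R [ 0.5784 -0.0109  0.09  ]
line mid [0.5524 0.0235 0.12  ] [0.5512 0.0253 0.12  ]
start [ 0.5251 -0.2534  0.075 ] [ 0.5239 -0.2524  0.075 ] [ 0.5247 -0.2525  0.0761]
stop [0.5065 0.2743 0.09  ] ins [0.4528 0.0877 0.12  ] jar [0.6742 0.1525 0.06  ]
[[ 3.92e-01  9.20e-01 -3.00e-04]
 [ 9.20e-01 -3.92e-01 -1.10e-03]
 [-1.10e-03  1.00e-04 -1.00e+00]]
```

Dial centre is about (0.519, 0.025) and the start cap about (0.5245, -0.2525). I'll yaw the tool so its x lies along world y, and shut the fingers.

```bash
python3 -m creep '[[0,0,-0.1,0,0,0,0],[0,0,-0.1,0,0,0,0],[0,0,-0.1,0,0,0,0],[0,0,-0.103,0,0,0,0],[0,0,0,0,0,0,0]]' 20; python3 - <<'E'
from h import *
from scipy.spatial.transform import Rotation as R
s=status.sense();print(np.round(R.from_quat(s["tcp_rot"]).as_matrix(),3),s["grip_width"],s["joint_pos"].round(2))
E
```

```text
time_s: 0.72
tool_pos: [0.2646, 0.6207, 0.2309]
tcp_rot: [0.707, 0.707, -0.0, 0.0]
wrist_force: [-0.3, -0.0, -0.2]
grip_width: -0.0002
[[ 0.001  1.    -0.   ]
 [ 1.    -0.001 -0.001]
 [-0.001 -0.    -1.   ]] -0.0001622343940978386 [-1.26  0.43 -0.01  1.6   0.    1.11  0.3 ]
```

```bash
python3 -m creep '[[0,0,0,-0.0485,0.0244,0,0],[0,0,0,-0.0485,0.0244,0,0],[0,0,0,-0.0485,0.0244,0,0],[0,0,0,-0.0485,0.0244,0,0],[0,0,0,-0.0485,0.0244,0,0],[0,0,0,-0.0485,0.0244,0,0],[0,0,0,-0.0485,0.0244,0,0],[0,0,0,-0.0485,0.0244,0,0],[0,0,0,-0.0485,0.0244,0.01,0],[0,0,0,-0.0485,0.0244,0.02,0],[0,0,0,-0.0485,0.0244,0.02,0],[0,0,0,-0.0485,0.0244,0.02,0]]'; python3 -m creep '[[0,0,0,0,0,0,0]]'; python3 - <<'E'
from h import *
cv2.imwrite("pics/w1.png",get_image("wrist")[:,:,::-1]);cv2.imwrite("pics/s1.png",cv2.resize(get_image("scene")[120:260,250:474,::-1],None,fx=3,fy=3))
print(status.sense()["joint_pos"].round(2), camera_model("wrist"))
E
```

```text
time_s: 2.22
tool_pos: [0.5581, 0.0375, 0.1609]
tcp_rot: [0.708, 0.706, 0.0, 0.0]
wrist_force: [0.7, 0.5, 0.7]
grip_width: 0.0001
time_s: 2.35
tool_pos: [0.5578, 0.0344, 0.1598]
tcp_rot: [0.71, 0.704, -0.001, 0.0]
wrist_force: [-0.8, 1.0, -0.5]
grip_width: -0.0003
[-0.43  0.32  0.3   1.95 -0.12  0.89  1.5 ] {'K': array([[337.81248989,   0.        , 313.76007502],
       [  0.        , 337.81248989, 197.67279234],
       [  0.        ,   0.        ,   1.        ]]), 'k1': -0.03860474098112466, 'rvec': array([-2.06455232, -2.05778997, -0.30729976]), 'tvec': array([-0.03946942, -0.54853303,  0.14854701])}
```

View pics/w1.png

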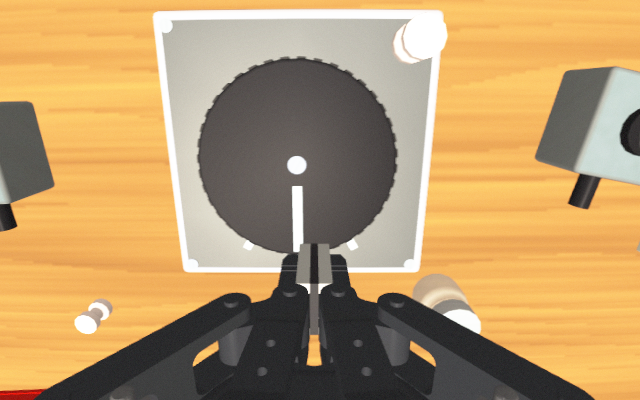

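View pics/s1.png

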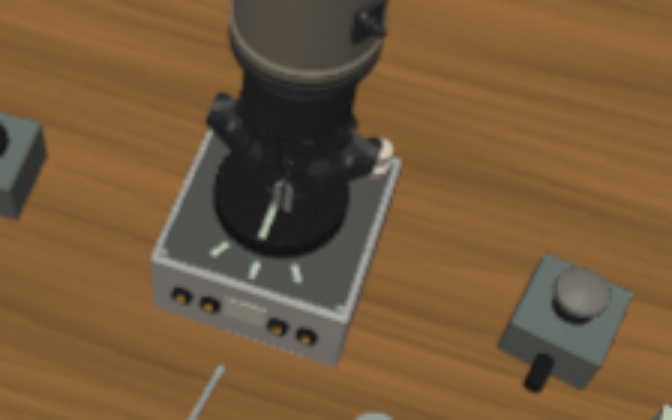

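The wrist view shows the dial centre at (297,165), its line still straight on the middle mark, and the shut fingertips at about (314,250). I'll refine the centre from this view.

```bash
python3 - <<'E'
from h import *
print(plane("wrist",(297,165),.12),plane("wrist",(298,250),.12)); s=status.sense();print(s["tool_pos"],s["wrist_force"],s["time_s"],camera_model("wrist")["rvec"])
from scipy.spatial.transform import Rotation as R
print(R.from_quat(s["tcp_rot"]).as_matrix().round(4))
E
```

```text
[0.51825037 0.02858955 0.12      ] [0.56953199 0.02825981 0.12      ]
[0.55734648 0.03865229 0.16095576] [ 0.4646676   0.42682519 -0.34542924] 2.45 [-2.06455232 -2.05778997 -0.30729976]
[[ 3.1e-03  1.0e+00 -8.0e-04]
 [ 1.0e+00 -3.1e-03 -2.0e-04]
 [-2.0e-04 -8.0e-04 -1.0e+00]]
```

```bash
python3 -m creep '[[0,0,0,0,0,0.015,0],[0,0,0,0,0,0.015,0],[0,0,0,0,0,0.007,0],[0,0,0,0,0,0.0,0]]'; for i in 1; do python3 -m creep '[[0,0,0,0,0,0.002,0],[0,0,0,0,0,0,0]]'; done
```

```text
time_s: 2.95
tool_pos: [0.5571, 0.0392, 0.1236]
tcp_rot: [0.707, 0.707, -0.001, -0.0]
wrist_force: [-0.4, 0.8, 1.1]
grip_width: -0.0002
time_s: 3.2
tool_pos: [0.5576, 0.039, 0.1225]
tcp_rot: [0.707, 0.707, 0.0, 0.0]
wrist_force: [-0.3, 0.4, 0.4]
grip_width: -0.0001
```

```bash
python3 -m creep '[[0,0,0,0,0,0.0015,0],[0,0,0,0,0,0,0]]'; python3 -m creep '[[0,0,0,0,0,0.0015,0],[0,0,0,0,0,0,0]]'
```

```text
time_s: 3.45
tool_pos: [0.5575, 0.0389, 0.1208]
tcp_rot: [0.707, 0.707, 0.0, 0.0]
wrist_force: [-0.1, -0.0, 0.2]
grip_width: -0.0001
time_s: 3.7
tool_pos: [0.5578, 0.039, 0.1195]
tcp_rot: [0.707, 0.707, 0.0, 0.0]
wrist_force: [0.7, 0.2, 6.1]
grip_width: 0.0001
```

```bash
python3 -m creep '[[0,0,0,0,0,0.0015,0],[0,0,0,0,0,0,0],[0,0,0,0,0,0,0]]'
```

```text
time_s: 4.08
tool_pos: [0.5578, 0.039, 0.1182]
tcp_rot: [0.707, 0.707, 0.0, 0.0]
wrist_force: [-1.0, 0.6, 7.6]
grip_width: 0.0003
```

```bash
python3 -m creep '[[0,0,0,0,0,0.0015,0],[0,0,0,0,0,0,0]]';  python3 -m creep '[[0,0,0.07,-0.00265,0.00085,0,0],[0,0,0.07,-0.00265,0.00085,0,0],[0,0,0.07,-0.00265,0.00085,0,0],[0,0,0,0,0,0,0]]'; python3 - <<'E'
from h import *
cv2.imwrite("pics/w2.png",get_image("wrist")[:,:,::-1]);print(status.sense()["torque"])
E
```

```text
time_s: 4.32
tool_pos: [0.5579, 0.039, 0.1167]
tcp_rot: [0.707, 0.707, 0.0, 0.0]
wrist_force: [-0.4, -1.1, 7.7]
grip_width: 0.0001
time_s: 4.82
tool_pos: [0.5599, 0.0313, 0.1168]
tcp_rot: [0.778, 0.629, 0.001, 0.0]
wrist_force: [-1.0, 3.2, 7.3]
grip_width: 0.0001
[ 0.67558274  0.18805154 -0.00289858]
```

View pics/w2.png

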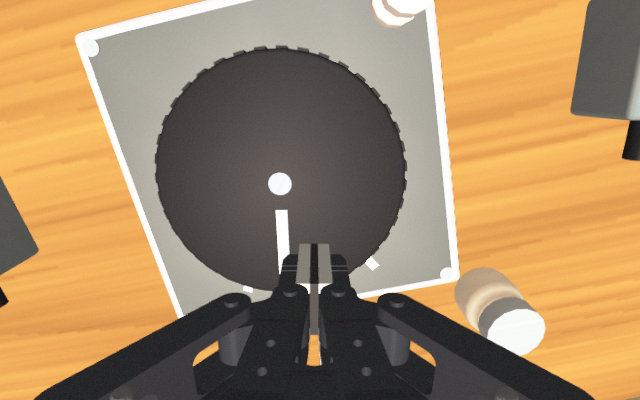

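The dial follows the fingertip: the line is still nearly upright in the image, from (281,210) to (284,272), and lags by only 2–3°. I'll continue.

```bash
python3 -m creep '[[0,0,0.07,-0.00265,0.00085,0,0],[0,0,0.07,-0.00265,0.00085,0,0],[0,0,0.07,-0.00265,0.00085,0,0],[0,0,0.07,-0.00265,0.00085,0,0],[0,0,0.07,-0.00265,0.00085,0,0],[0,0,0,0,0,0,0]]'; python3 - <<'E'
from h import *
cv2.imwrite("pics/w3.png",get_image("wrist")[:,:,::-1])
E
```

```text
time_s: 5.62
tool_pos: [0.5596, 0.017, 0.1169]
tcp_rot: [0.875, 0.484, 0.001, 0.0]
wrist_force: [1.0, -0.8, 7.7]
grip_width: 0.0001
```

View pics/w3.png

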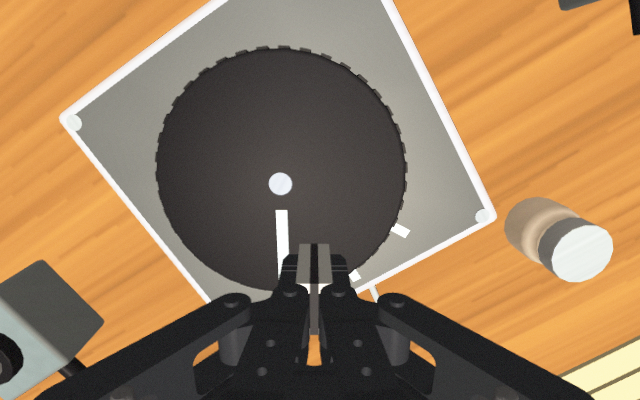

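The line stayed with the tool, about 30° round, and the tangential force has dropped off, so the dial is over the hump. I'll lift straight up and yaw back.

```bash
python3 -m creep '[[0,0,0,0,0,-0.005,0],[0,0,0,0,0,-0.02,0],[0,0,0,0,0,-0.03,0],[0,0,-0.14,0,0,0,0],[0,0,-0.14,0,0,0,0],[0,0,-0.14,0,0,0,0],[0,0,-0.14,0,0,0,0],[0,0,0,0,0,0,0]]'; python3 - <<'E'
from h import *
cv2.imwrite("pics/w4.png",get_image("wrist")[:,:,::-1])
print(plane("wrist",(297,165),.12))
E
```

```text
time_s: 6.68
tool_pos: [0.5587, 0.0169, 0.1713]
tcp_rot: [0.707, 0.707, -0.0, -0.0]
wrist_force: [-0.7, -0.8, -0.3]
grip_width: 0.0
[0.52178773 0.00632311 0.12      ]
```

View pics/w4.png

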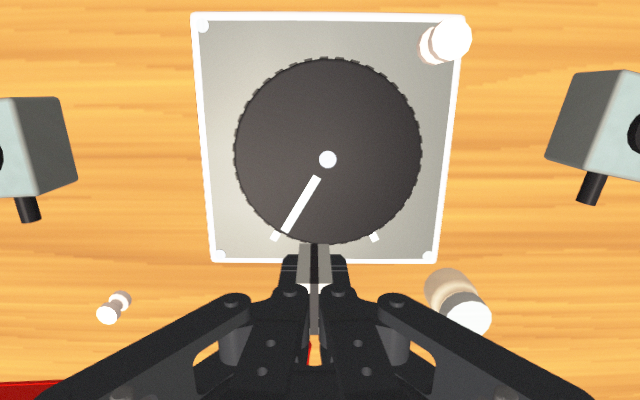

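The line now runs from (318,177) to (285,232), about 31° round at the third mark, so the dial has settled there and the bobbin is untouched. Next I'll go above the start button.

```bash
python3 -m creep '[[0,0,0,-0.0337,-0.00425,0,0],[0,0,0,-0.0337,-0.00425,0,0],[0,0,0,-0.0337,-0.00425,0,0],[0,0,0,-0.0337,-0.00425,0,0],[0,0,0,-0.0337,-0.00425,0,0],[0,0,0,-0.0337,-0.00425,0,0],[0,0,0,-0.0337,-0.00425,0,0],[0,0,0,-0.0337,-0.00425,0,0],[0,0,0,0,0,0.03,0],[0,0,0,0,0,0.03,0],[0,0,0,0,0,0,0],[0,0,0,0,0,0,0]]'; python3 - <<'E'
from h import *
cv2.imwrite("pics/w5.png",get_image("wrist")[:,:,::-1]);cv2.imwrite("pics/s5.png",cv2.resize(get_image("scene")[120:220,190:300,::-1],None,fx=5,fy=5))
E
```

```text
time_s: 8.22
tool_pos: [0.5254, -0.2528, 0.1122]
tcp_rot: [0.708, 0.707, 0.0, 0.0]
wrist_force: [1.2, -0.2, 0.5]
grip_width: -0.0002
```

View pics/w5.png

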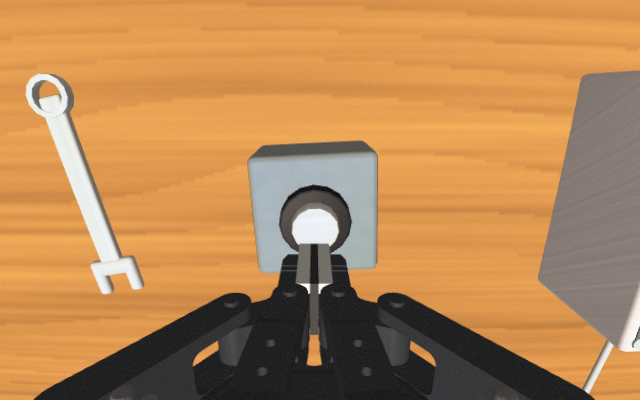

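View pics/s5.png

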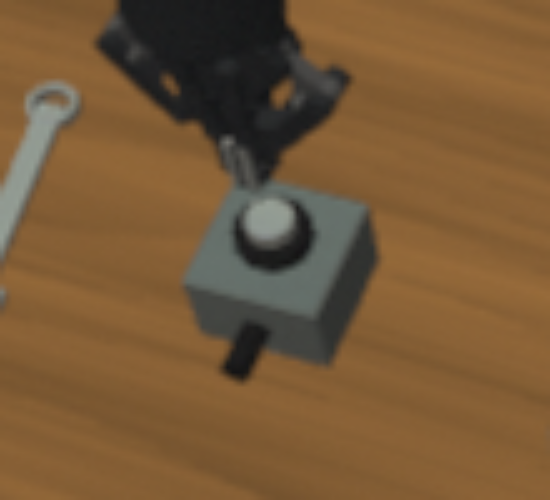

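The fingertip is lined up above the cap, which is at (315,228) in the wrist view. I'll descend.

```bash
python3 -m creep '[[0,0,0,0,0,0.015,0],[0,0,0,0,0,0.015,0],[0,0,0,0,0,0.003,0],[0,0,0,0,0,0,0]]'; python3 -m creep '[[0,0,0,0,0,0.002,0],[0,0,0,0,0,0.002,0],[0,0,0,0,0,0,0]]'; python3 -m creep '[[0,0,0,0,0,0.002,0],[0,0,0,0,0,0.002,0],[0,0,0,0,0,0,0]]'
```

```text
time_s: 8.82
tool_pos: [0.5247, -0.2526, 0.0779]
tcp_rot: [0.707, 0.707, -0.0, -0.0]
wrist_force: [1.3, -0.2, 0.1]
grip_width: 0.0
time_s: 9.2
tool_pos: [0.5251, -0.2528, 0.0745]
tcp_rot: [0.707, 0.707, 0.0, 0.0]
wrist_force: [0.2, -0.7, 3.4]
grip_width: -0.0
time_s: 9.57
tool_pos: [0.5252, -0.2528, 0.0709]
tcp_rot: [0.707, 0.707, 0.0, 0.0]
wrist_force: [-2.4, 0.8, 14.8]
grip_width: 0.0001
```

```bash
python3 -m creep '[[0,0,0,0,0,0.001,0],[0,0,0,0,0,0,0],[0,0,0,0,0,0,0]]'
```

```text
time_s: 9.95
tool_pos: [0.5253, -0.2529, 0.0707]
tcp_rot: [0.707, 0.707, 0.0, 0.0]
wrist_force: [-7.3, 3.6, 29.2]
grip_width: 0.0
```

The force rises stiffly with no further motion, so the button is at its stop. I'll take a quick look, then release.

```bash
python3 - <<'E'
from h import *
cv2.imwrite("pics/s6.png",cv2.resize(get_image("scene")[120:220,190:300,::-1],None,fx=5,fy=5))
E
python3 -m creep '[[0,0,0,0,0,-0.003,0],[0,0,0,0,0,-0.003,0],[0,0,0,0,0,-0.01,0],[0,0,0,0,0,-0.03,0],[0,0,0,0,0,-0.04,0],[0,0,0,0,-0.03,-0.04,0],[0,0,0,-0.03,-0.03,0,0],[0,0,0,-0.05,0,0,0],[0,0,0,-0.05,0,0,0],[0,0,0,-0.05,0,0,0],[0,0,0,0,0,0,0]]'
python3 - <<'E'
from h import *
a=get_image("top")[:,:,::-1]; s=get_image("scene")[:,:,::-1]
p=np.zeros((600,800,3),np.uint8)
p[:400,:640]=s
p[400:,:200]=cv2.resize(a[180:255,265:340],(200,200)); p[400:,200:400]=cv2.resize(s[145:195,220:270],(200,200));p[400:,400:600]=cv2.resize(s[200:250,412:462],(200,200));p[400:,600:]=cv2.resize(s[150:240,295:385],(200,200))
cv2.imwrite("pics/f.png",p); cv2.imwrite("pics/ft.png",a)
E
```

```text
time_s: 11.38
tool_pos: [0.4634, -0.436, 0.1953]
tcp_rot: [0.709, 0.706, -0.001, 0.0]
wrist_force: [-0.1, 0.3, -0.3]
grip_width: -0.0002
```

View pics/s6.png

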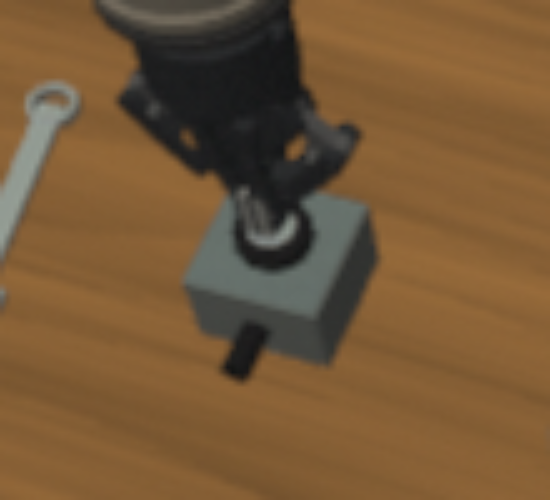

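View pics/f.png

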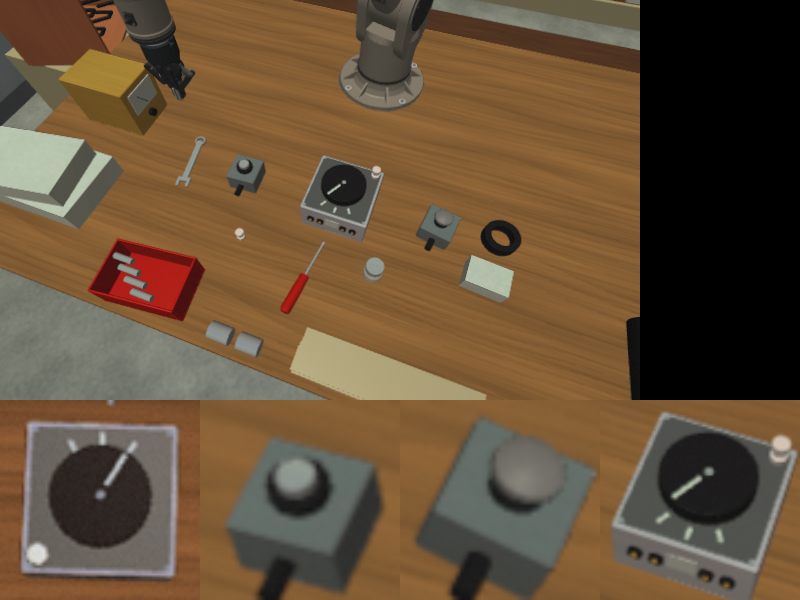

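View pics/ft.png

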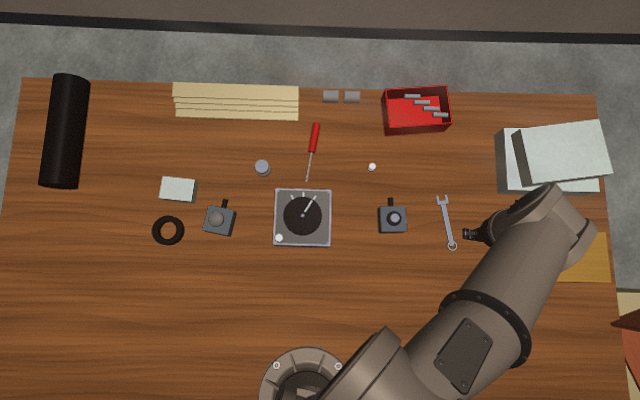

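Everything looks right: the dial line is on the third mark, the start cap is back up, the bystanders haven't moved, and the arm is clear at zero force. I'll hand it in.

```bash
python3 - <<'E'
from h import *
s=status.sense();print(s["time_s"],s["wrist_force"],np.abs(s["qvel"]).max());print(bot.finish_job())
E
```

```text
11.475 [ 0.41485127  0.09020877 -0.19861911] 0.02497853580636412
the job is handed in; nothing more can be done
None
```

I turned the dial one click clockwise, pressed the start button fully and let it come back up, then handed the job in at 11.5 s.

- **Dial:** It started at the second position (0.524). With shut fingers pressing at about 7.5 N, 40 mm from the axis, I swept it about 32° clockwise. After I lifted off, the white line sat at about 31°, on the third mark (1.047). The final pictures show it still there.
- **Start button:** I pressed the small flat steel cap on the right-hand (-y) box until the force reached about 29 N and it moved no farther. The measured travel was roughly 5–6 mm. I couldn't read the joint directly, so "fully down" rests on that stiff stop. The final pictures show the cap back up.
- **Everything else:** I did not touch the stop button, and the loose parts look unmoved. At hand-in the arm was clear, with the wrist force near zero.

The camera estimates of the dial centre differed by up to about 5 mm in y (0.023 to 0.029 m). The dial still followed the fingertip cleanly, and no check failed.

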